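Set the rotary length stop to its third click and hold it

TASK

Set the rotary length stop on the saw's side table for the next cut: twist its round lock cap anticlockwise as far as it goes to free the turret, then turn the bar-shaped index knob clockwise from its rest position, counting the clicks, to the third stop, without running on past it. The knob is sprung and runs back if let go, so finish while still gripping the knob at the third stop. Leave the spanner and the pliers beside it where they lie.

Things in the scene. Friction and masses are not known exactly. Their poses are not given: they have to be found in the camera images.
- rotary_stop: Fixed base of the rotary length stop: bolted-down aluminium plate 245 x 100 x 10 mm. Origin on the turret's vertical axis at worktop height. Its +x points from the lock cap (110 mm behind the axis) over the turret to the nib; z up. The plate reaches from 150 mm behind to 95 mm ahead of the axis. Its +x lies within about 20 degrees of the robot's x.
- nib (a point): Top of the small steel nib on the plate, 80 mm ahead of the turret's axis, 24 mm high: the mark that the active stop rod faces.
- disc_centre (a point): Centre of the top of the turret, a steel disc 104 mm across, top 40 mm high, that turns with the knob. It carries four dark stop rods, 24 degrees apart, ends 70, 80, 90, 100 mm from the axis, centres 35 mm high. At rest none faces the nib; the first click brings the first (shortest) rod over the nib, the third click the third.
- lock_grip (a point): Centre of the lock cap, a grey round ribbed cap 41 mm across with upright axis, at a good height to grip (64 mm above the worktop; the cap spans 46 to 72 mm, over a grey housing 62 x 44 mm, 42 mm high). Fixed to the base, does not turn with the cap. The cap does not rise as it turns.
- lock_cap (a joint): Turn of the lock cap (rad), growing anticlockwise seen from above. 0 = fully locked, may start up to 0.2; stops at 1.35 = fully free. It draws a bolt back out of the turret's rim: the turret can turn once it is past about 0.9. Friction about 0.05 N m; it stays where it is left.
- knob_grip (a point): On the turret's axis, at a good height to grip the index knob (78 mm above the worktop): a black upright bar 46 mm long, 14 mm thick, spanning 58 to 92 mm height, over a 34 mm round foot on the disc. The point's x axis runs along the bar and turns with it; at rest it is parallel to the base's x. A white line on top marks the +x end.
- turret (a joint): Turn of knob and turret (rad), growing clockwise from above. 0 = rest, at an end stop. Clicks: first 0.419, second 0.838, third 1.257, fourth 1.676; end 1.80. A spring of 0.20 to 0.23 N m drives it back to 0 when let go; each click adds up to 0.1 N m: it resists on leaving a stop, eases to half way, then helps into the next, but does not hold against the spring.
- rod3_tip (a point): Outer part of the third stop rod, 94 mm from the turret's axis, 35 mm high; faces the nib along the base's +x at the third stop.
- spanner: Bystander: open-ended spanner 205 mm long lying beside the base on its left. Origin at its centre, underside.
- pliers: Bystander: pliers with red handles, 186 mm long, lying beside the base on its right. Origin at the centre, underside.
- index_knob: The black index knob itself, keyed to the turret; origin on the axis at worktop height, x axis along the bar.

How it is judged:
By the outcome, as a careful person would: the job done as asked, in the order asked, and still so for the second after the job is handed in, while the arm keeps its last pose, push and grip.
It also fails if it takes over 51 s, if anything falls off the work surface, if the arm or the gripper's body presses on something with over 40 N, if the wrist force passes 120 N, or if a joint passes its speed limit or range.

ROBOT

A 6-joint arm with a two-finger parallel gripper is mounted at the origin on a cart in front of the work surface, level with it; the furniture and walls round the work are solid. World frame = base frame: x ahead of the robot, y to its left, z up, the work surface at z = 0. Lengths are in m, angles in rad, forces in N, time in s.
With the tool pointing down it reaches from about 0.25 to 0.725 m from the base axis. Payload 9.7 kg.
Tool frame: the origin (TCP) lies on the centre line of the jaws, within the pads' length; the fingertips stand 17 mm ahead of it and the grasp point (between the pads) lies 2 mm behind it; z points along the fingers, y is the line along which they close (so a half turn about z gives the same grasp; the last joint's range is limited). The gripper opens to 85 mm and grips with 20 to 120 N. Pads are 22 mm wide; open, the fingers measure 114 mm over their backs; the gripper's body (76 mm by 85 mm) begins 54 mm behind the grasp point. The pads swing forward as they close: fully open they stand 13 mm farther back than shut.
Start: joints at [-1.329, 0.087, 0.176, 1.66, 0, 1.571], TCP at [0.132, -0.534, 0.248] pointing down, gripper open.
Joint ranges: [-3.13, 3.13], [-0.85, 1.81], [-1.15, 1.24], [-2.2, 2.28], [-1.44, 1.52], [-3.14, 3.14]. Speed limits (rad/s): [2.22, 2.22, 2.57, 3.14, 3.14, 3.14].

INTERFACE

Orientations are given as [roll, pitch, yaw] about the fixed x, y, z axes, in that order (R = Rz(yaw) Ry(pitch) Rx(roll)).
In Python, from workcell import * gives the robot as it stands.
- The arm moves only by the tool arm_command, never from a script. Its argument "deltas" is a list of rows, each a list of 5 numbers: the finger opening in mm, from 0 to 85.4, then the shift along the tool's x, y, z in mm, then the turn about the tool's z in degrees. A call has exactly 10 rows; each row is the pose to reach, as a shift and turn from the pose commanded when the call began, along the tool's axes at that moment; what a row does not reach only later rows make up. A row lasts 1/10 s, in which the tool goes at most 50 mm and 8.59 degrees, less where a joint would pass 70% of its speed; a pose out of reach is approached as far as the arm can. A call with a gripper value outside its range is refused whole. The fingers move at their own pace and stop on an object; "squeeze" is the grip in N (left out, the last holds). Time passes only in rows, so rows that repeat a pose let the fingers close, or fill a call up. It gives the time, the measured TCP pose, the force, the opening and the grip force at its end, in the units of the state.
- state(): the state, without advancing time (a new reading comes with each control period).
- capture(name): name is "scene" or "top" or "wrist"; returns the picture (384x512x3 uint8, red, green, blue); there is no depth.
- camera_model(name): a dict with "K" (3x3 intrinsics, pixels), "dist_coeffs" ([k1, k2, p1, p2, k3] as OpenCV has them; the pictures are not rectified), "R" (3x3) and "t" (3): a world point X has camera coordinates R X + t; the wrist camera has in their place "T_tool_cam" (4x4, takes a point from camera to tool coordinates, whose origin is the TCP and whose axes are the flange's). Camera axes: x right, y down, z forward; pixel columns grow to the right and rows downward; lengths in m; the calibration is good to about 2 mm. A picture is of the moment at which its call begins: read the wrist's pose just before it. camera_model takes no time and is no camera call.
- close_job(): hands the job in; it is judged then, once.
The state is a dict: "time": time; "joint_positions": joint angles; "joint_velocities": joint speeds; "effort": joint torques, N m; "ee_pos": TCP position; "eef_rot": TCP orientation; "wrist_force": force on the tool from outside, world axes, zero at the start; "moment": the same for the moment, N m; "grip_width": opening from 0.0 (shut) to 1.0 (fully open); "grip_force": force on a finger pad.
Only numpy, scipy, OpenCV 4.12 (cv2) and the standard library are available. Lean on these libraries where they do the work, as an engineer would, in place of code of your own. Each camera call takes 0.05 s, during which the arm holds its last target. There are 200 camera calls.

## Working session

There is one attempt and no reset: what is moved stays moved. The work goes in short steps, Python scripts to look and compute and a tool call to move; the robot and the scene stay as the last step left them, time stands still between calls to the robot, and variables do not carry over. Pictures are saved under pics/ and viewed, at most 10 in all, crops included, and the job is handed in when it is done.

Besides the shell and the picture viewer there is one more tool, called by a JSON object that holds its "name" and its "arguments". arm_command: Moves the arm, as the interface text tells. Its arguments: {"type":"object","properties":{"deltas":{"type":"array","items":{"type":"array","items":{"type":"number"}}},"squeeze":{"type":"number"}},"required":["deltas"]}

```bash
mkdir -p pics; python3 - <<'E'
from workcell import *
import cv2
s=state();print(s)
for n in("top","scene"):
    cv2.imwrite(f"pics/{n}0.png",cv2.cvtColor(capture(n),cv2.COLOR_RGB2BGR));print(camera_model(n))
print(camera_model("wrist"))
E
```

```text
{'time': 0.0, 'joint_positions': array([-1.32898662e+00,  8.74602713e-02,  1.75125851e-01,  1.65976647e+00,
       -4.48619822e-05,  1.57082135e+00]), 'joint_velocities': array([ 0.00014815, -0.00046318,  0.00101198, -0.00091312,  0.00099614,
       -0.00077674]), 'effort': array([ 4.51641696e-03, -5.20388067e+01,  4.64804220e+01,  1.61014684e-02,
        4.05062538e-04, -2.43400953e-07]), 'ee_pos': array([ 0.13164453, -0.5338114 ,  0.24757868]), 'eef_rot': array([-3.14028809e+00,  4.48945825e-05,  2.41784745e-01]), 'wrist_force': array([-0.13040778,  0.17239451, -0.08460098]), 'moment': array([ 0.04209297, -0.01647357, -0.00195046]), 'grip_force': 0.0, 'grip_width': 1.000368377038212}
{'K': array([[367.04923141,   0.        , 254.63396756],
       [  0.        , 367.04923141, 187.81931915],
       [  0.        ,   0.        ,   1.        ]]), 'dist_coeffs': array([0.01344079, 0.        , 0.        , 0.        , 0.        ]), 'R': array([[-0.00514244, -0.99961877, -0.02712687],
       [-0.99280022,  0.00835001, -0.1194906 ],
       [ 0.11967155,  0.02631709, -0.99246467]]), 't': arra
[... 403 characters left out ...]
 0.39208484,  0.67964986, -0.61995609]]), 't': array([-0.58567837,  0.16739025,  0.76170463])}
{'K': array([[329.31082167,   0.        , 254.14504431],
       [  0.        , 329.31082167, 193.78295574],
       [  0.        ,   0.        ,   1.        ]]), 'dist_coeffs': array([-0.09531655,  0.        ,  0.        ,  0.        ,  0.        ]), 'T_tool_cam': array([[-6.36737203e-04, -9.50870574e-01, -3.09588026e-01,
         7.94959721e-02],
       [ 9.99999681e-01, -4.56306695e-04, -6.55220402e-04,
         2.76252160e-04],
       [ 4.81762711e-04, -3.09588345e-01,  9.50870561e-01,
        -1.24894917e-01],
       [ 0.00000000e+00,  0.00000000e+00,  0.00000000e+00,
         1.00000000e+00]])}
```

View pics/top0.png

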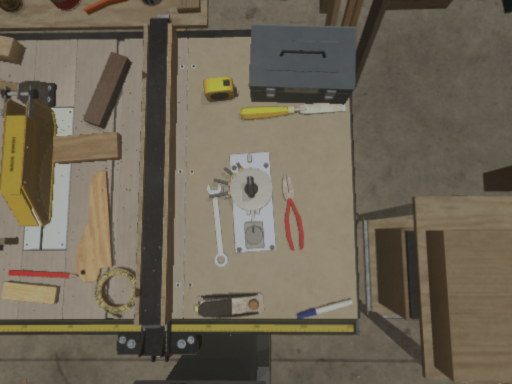

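View pics/scene0.png

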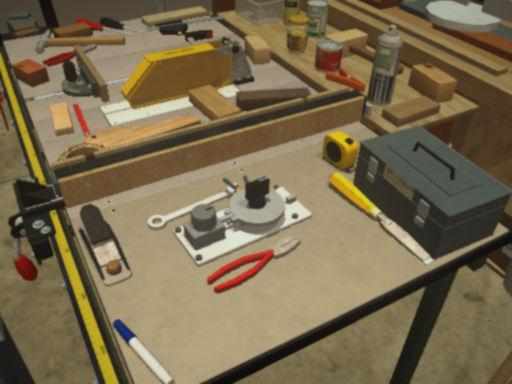

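Top view: the plate runs from about (231,153) to (273,251), with the knob at (251,188) and the cap at (254,234). The spanner lies left of it, its head near (218,188), and the pliers right, near (292,215). The scene view agrees.

```bash
cat > h.py <<'E'
from workcell import *
import cv2, numpy as np
from scipy.spatial.transform import Rotation as Ro
def cam(n,s=None):
    m=camera_model(n)
    if n!="wrist": return m["K"],m["dist_coeffs"],m["R"],m["t"]
    s=s or state(); T=np.eye(4);T[:3,:3]=Ro.from_euler("xyz",s["eef_rot"]).as_matrix();T[:3,3]=s["ee_pos"]
    C=np.linalg.inv(T@m["T_tool_cam"]);return m["K"],m["dist_coeffs"],C[:3,:3],C[:3,3]
def cast(c,px,z):
    K,d,R,t=c;u=cv2.undistortPoints(np.array(px,float).reshape(-1,1,2),K,d)[:,0]
    r=np.c_[u,np.ones(len(u))]@R;o=-R.T@t
    return o+r*((z-o[2])/r[:,2])[:,None]
def proj(c,X):
    K,d,R,t=c;return cv2.projectPoints(np.array(X,float).reshape(-1,1,3),cv2.Rodrigues(R)[0],t,K,d)[0][:,0]
def save(n,im): cv2.imwrite(f"pics/{n}.png",cv2.cvtColor(im,cv2.COLOR_RGB2BGR))
E
python3 - <<'E'
from h import *
im=capture("top");c=cam("top")
crop=im[140:265,190:320];save("crop1",cv2.resize(crop,None,fx=4.6,fy=4.6,interpolation=cv2.INTER_CUBIC))
hsv=cv2.cvtColor(im,cv2.COLOR_RGB2HSV)
m=((hsv[...,2]>150)&(hsv[...,1]<35)).astype(np.uint8);k=np.zeros_like(m);k[145:260,227:280]=1;m*=k
p=np.argwhere(m)[:,::-1].astype(np.float32)
r=cv2.minAreaRect(p);print(r,len(p));b=cast(c,cv2.boxPoints(r),.010);print(b)
kn=(im.max(2)<60).astype(np.uint8);k[:]=0;k[172:205,240:265]=1;q=np.argwhere(kn*k)[:,::-1];print(len(q),q.mean(0),cast(c,[q.mean(0)],.085),cast(c,[(254,234)],.072))
E
```

```text
((248.98773193359375, 205.21792602539062), (105.55245208740234, 48.60625457763672), 87.51044464111328) 2814
[[ 0.70203436 -0.05564907  0.01      ]
 [ 0.70609426 -0.1778686   0.01      ]
 [ 0.44536571 -0.18623259  0.01      ]
 [ 0.44071588 -0.06825753  0.01      ]]
27 [250.2962963  190.18518519] [[ 0.60004851 -0.1284336   0.085     ]] [[ 0.50096566 -0.13600725  0.072     ]]
```

View pics/crop1.png

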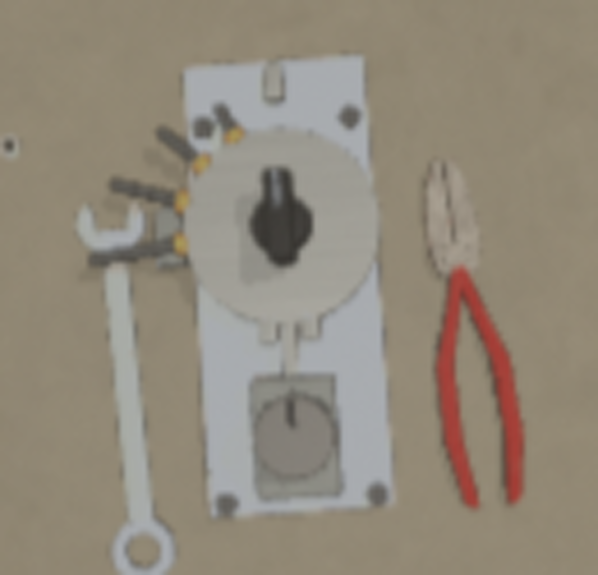

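The crop shows the plate corners at (184,68), (364,56), (394,503) and (210,516). The disc centre is near (283,228) and the cap near (294,435). The rods point left, over the spanner head.

```bash
python3 - <<'E'
from h import *
c=cam("top");f=lambda *p:np.array(p)/4.6+[190-.4,140-.4]
b=cast(c,f((184,68),(364,56),(394,503),(210,516)),.010);print(b)
mf=(b[0]+b[1])/2;mb=(b[2]+b[3])/2;d=mf-mb;L=np.linalg.norm(d);yaw=np.arctan2(d[1],d[0]);print("L",L,"yaw",np.degrees(yaw),"axis",mb+d/L*.15,"cap",mb+d/L*.04)
print("disc",cast(c,f((283,228)),.04),"cap",cast(c,f((294,435)),.072),"knob foot/top",cast(c,f((278,172)),.092), "nib", cast(c,f((272,68)),.024))
E
```

```text
[[ 0.69969756 -0.07378364  0.01      ]
 [ 0.70529284 -0.17222822  0.01      ]
 [ 0.46436062 -0.18571657  0.01      ]
 [ 0.45795038 -0.08832712  0.01      ]]
L 0.2417463443189467 yaw 3.3237458534070243 axis [ 0.61090318 -0.12832518  0.01      ] cap [ 0.50108822 -0.13470274  0.01      ]
disc [[ 0.60763361 -0.12869572  0.04      ]] cap [[ 0.50059779 -0.1348952   0.072     ]] knob foot/top [[ 0.62936858 -0.1282218   0.092     ]] nib [[ 0.69617628 -0.12254557  0.024     ]]
```

{"name": "arm_command", "arguments": {"deltas": [[85,47,-30,0,1],[85,95,-60,0,3],[85,142,-90,0,5],[85,190,-120,0,7],[85,237,-150,0,9],[85,285,-180,0,10.5],[85,332,-210,0,10.5],[85,380,-240,0,10.5],[85,427,-270,0,10.5],[85,475,-294,0,10.5]], "squeeze": 60}}

```text
time: 1.15
ee_pos: [0.4808, -0.1732, 0.2484]
eef_rot: [3.141, -0.0, 0.059]
wrist_force: [-0.0, -1.2, -0.1]
grip_width: 0.995
grip_force: 0.0
```

{"name": "arm_command", "arguments": {"deltas": [[85,0,0,20,0],[85,0,0,40,0],[85,0,0,48,0],[85,0,0,48,0],[85,0,0,48,0],[85,0,0,48,0],[85,0,0,48,0],[85,0,0,48,0],[85,0,0,48,0],[85,0,0,48,0]]}}

```text
time: 2.15
ee_pos: [0.4798, -0.1752, 0.2004]
eef_rot: [3.142, -0.0, 0.058]
wrist_force: [-0.6, -0.2, 0.3]
grip_width: 0.994
grip_force: 0.0
```

```bash
python3 - <<'E'
from h import *
s=state();print(s["time"],s["ee_pos"],s["eef_rot"],s["joint_positions"])
save("w1",capture("wrist"))
c=cam("wrist",s)
print(proj(c,[[.609,-.1285,.04],[.609,-.1285,.092],[.5,-.135,.072]]))
E
```

```text
2.15 [ 0.47976684 -0.1751924   0.20039949] [ 3.14155266e+00 -1.12709042e-04  5.84321023e-02] [-3.50121644e-01 -1.98126748e-02 -2.63996204e-02  1.56409006e+00
  8.07813551e-06  2.73303891e+00]
[[205.04509793  21.10477914]
 [193.62955419   5.91928901]
 [204.55654004 163.03643677]]
```

View pics/w1.png

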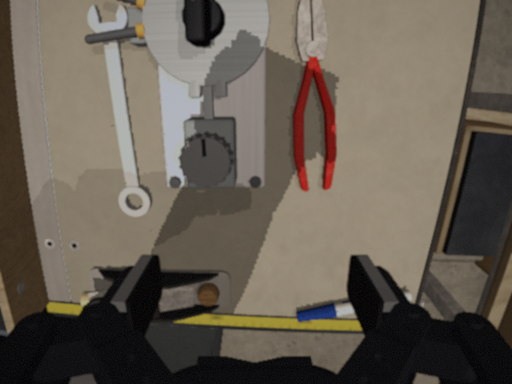

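The wrist view shows the cap at about (206,160), which matches the projection from the top view, and the disc is near (206,18). I'll measure the cap with a circle fit.

```bash
python3 - <<'E'
from h import *
s=state();im=cv2.imread("pics/w1.png");c=cam("wrist",s)
g=cv2.cvtColor(im,cv2.COLOR_BGR2GRAY)[120:200,165:250];g=cv2.resize(g,None,fx=4,fy=4,interpolation=cv2.INTER_CUBIC)
h=cv2.HoughCircles(g,cv2.HOUGH_GRADIENT,1,200,param1=80,param2=15,minRadius=85,maxRadius=125)
print(h); 
for x,y,r in h[0]:
    p=[(x/4+165-.375,y/4+120-.375)];print(p,r/4,cast(c,p,.072))
x,y,r=h[0][0];v=cv2.cvtColor(g,cv2.COLOR_GRAY2BGR);cv2.circle(v,(int(x),int(y)),int(r),(0,0,255),1);cv2.imwrite("pics/cap.png",v)
# plate lower corners, disc edges
print(cast(c,[(165,187),(265,187)],.010))
E
```

```text
NoneTraceback (most recent call last):
  File "<stdin>", line 6, in <module>
TypeError: 'NoneType' object is not subscriptable
```

```bash
python3 - <<'E'
from h import *
s=state();im=cv2.imread("pics/w1.png");c=cam("wrist",s)
g=cv2.cvtColor(im,cv2.COLOR_BGR2GRAY);v=g[120:196,165:250]
t,m=cv2.threshold(v,0,255,cv2.THRESH_BINARY_INV+cv2.THRESH_OTSU);print(t)
for th in (t,75,85):
    m=(v<th).astype(np.uint8)
    m=cv2.morphologyEx(m,cv2.MORPH_OPEN,cv2.getStructuringElement(2,(9,9)))
    for k in cv2.findContours(m,0,1)[0]:
        if cv2.contourArea(k)>500:
            (x,y),r=cv2.minEnclosingCircle(k);print(th,x+165,y+120,r,cv2.contourArea(k),cast(c,[(x+165,y+120)],.071))
g4=cv2.resize(im[115:200,160:255],None,fx=6,fy=6,interpolation=2);cv2.imwrite("pics/cap.png",g4)
E
```

```text
112.0
112.0 213.0 162.91333389282227 48.224098205566406 3941.5 [[ 0.50029643 -0.141522    0.071     ]]
75 206.98329544067383 163.88307189941406 31.898334503173828 1396.0 [[ 0.49924738 -0.13677267  0.071     ]]
85 214.0 171.26612854003906 42.28835678100586 2984.5 [[ 0.49354491 -0.14246173  0.071     ]]
```

View pics/cap.png

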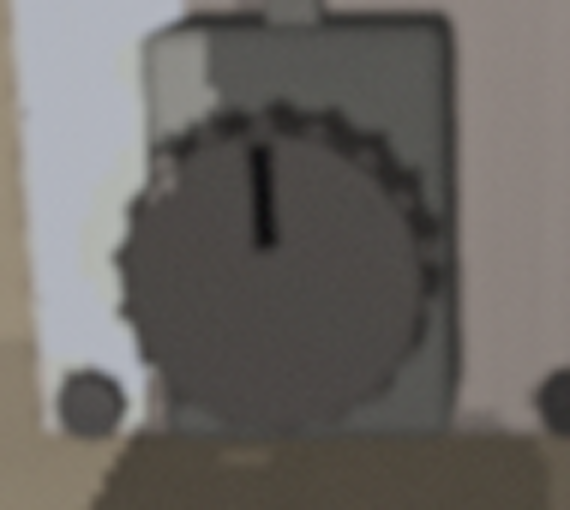

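The cap's top face is centred at about (275,283) in the crop, i.e. wrist pixel (205.8,162.2). That puts it at about (0.5005, -0.1357).

{"name": "arm_command", "arguments": {"deltas": [[85,12,-19,0,0],[85,23,-38,20,0],[85,23,-38,50,0],[85,23,-38,80,0],[85,23,-38,105,0],[85,23,-38,125,0],[85,23,-38,136,0],[85,23,-38,136,0],[60,23,-38,136,0],[50,23,-38,136,0]]}}

```text
time: 3.2
ee_pos: [0.5012, -0.1361, 0.0656]
eef_rot: [3.141, -0.002, 0.058]
wrist_force: [0.4, 0.7, 0.0]
grip_width: 0.683
grip_force: 0.0
```

{"name": "arm_command", "arguments": {"deltas": [[25,0,0,0,0],[25,0,0,0,0],[25,0,0,0,0],[25,0,0,0,0],[25,0,0,0,0],[25,0,0,0,0],[25,0,0,0,0],[25,0,0,0,-3],[25,0,0,0,-6],[25,0,0,0,-10]]}}

```text
time: 4.2
ee_pos: [0.5011, -0.1347, 0.066]
eef_rot: [-3.14, -0.003, 0.236]
wrist_force: [-2.1, 8.1, 9.6]
grip_width: 0.458
grip_force: 60.1
```

{"name": "arm_command", "arguments": {"deltas": [[25,0,0,0,-7],[25,0,0,0,-14],[25,0,0,0,-21],[25,0,0,0,-28],[25,0,0,0,-34],[25,0,0,0,-40],[25,0,0,0,-46],[25,0,0,0,-51],[25,0,0,0,-55],[25,0,0,0,-57]]}}

```text
time: 5.2
ee_pos: [0.5006, -0.1342, 0.066]
eef_rot: [-3.142, -0.004, 1.232]
wrist_force: [-5.2, 10.9, 11.7]
grip_width: 0.459
grip_force: 60.3
```

```bash
python3 -c "
from h import *
s=state();print(s['wrist_force'],s['moment'],s['eef_rot'],s['joint_positions'])"
```

```text
[-5.21090564 10.92398933 11.67751441] [ 2.3569324   1.20669574 -0.06874161] [-3.14153187 -0.00350985  1.23181129] [-0.2637549   0.01957006 -0.24678196  1.30424112  0.00350449  1.64602671]
```

{"name": "arm_command", "arguments": {"deltas": [[25,0,0,0,-2],[25,0,0,0,-4],[25,0,0,0,-6],[25,0,0,0,-8],[25,0,0,0,-10],[25,0,0,0,-12],[25,0,0,0,-13],[25,0,0,0,-14],[25,0,0,0,-15],[25,0,0,0,-15]]}}

```text
time: 6.2
ee_pos: [0.5004, -0.1359, 0.0659]
eef_rot: [3.141, 0.0, 1.49]
wrist_force: [-6.3, 1.2, 10.2]
grip_width: 0.457
grip_force: 59.5
```

```bash
python3 -c "
from h import *
s=state();print(s['wrist_force'],s['moment'],s['eef_rot'],s['joint_positions'])"
```

```text
[-6.30004454  1.24055597 10.23304727] [ 0.20094564  1.08721041 -0.26961132] [3.14094283e+00 1.93922466e-04 1.48989796e+00] [-2.65051672e-01  1.97007898e-02 -2.46906869e-01  1.30351432e+00
 -7.16511902e-05  1.38664294e+00]
```

{"name": "arm_command", "arguments": {"deltas": [[85,0,0,0,-15],[85,0,0,0,-15],[85,0,0,0,-15],[85,0,0,0,-15],[85,0,0,-30,-15],[85,0,0,-70,-15],[85,0,0,-100,-15],[85,4,20,-100,-20],[85,8,60,-100,-28],[85,16,108,-100,-36]]}}

```text
time: 7.2
ee_pos: [0.6104, -0.129, 0.1657]
eef_rot: [3.14, 0.002, 2.119]
wrist_force: [0.1, -0.8, 1.0]
grip_width: 0.995
grip_force: 0.0
```

```bash
python3 -c "
from h import *
s=state();print(s['ee_pos'],s['eef_rot'])"
```

```text
[ 0.61043175 -0.12901757  0.16566848] [3.14020181e+00 1.51822676e-03 2.11946170e+00]
```

{"name": "arm_command", "arguments": {"deltas": [[85,0,0,0,-8],[85,0,0,0,-16],[85,0,0,0,-24],[85,0,0,0,-32],[85,0,0,0,-40],[85,0,0,0,-48],[85,0,0,0,-56],[85,0,0,0,-62],[85,0,0,0,-62],[85,0,0,0,-62]]}}

```text
time: 8.2
ee_pos: [0.6095, -0.1286, 0.1643]
eef_rot: [3.142, -0.0, -3.088]
wrist_force: [-1.0, 0.9, -0.7]
grip_width: 0.995
grip_force: 0.0
```

```bash
python3 - <<'E'
from h import *
s=state();print(s["time"],s["ee_pos"],s["eef_rot"],s["joint_positions"])
w=capture("wrist");save("w2",w);c=cam("wrist",s)
print(proj(c,[[.609,-.1285,.04],[.609,-.1285,.092],[.5,-.135,.072],[.632,-.1272,.092],[.586,-.1298,.092]]))
t=capture("top")[200:265,220:290]
t=cv2.resize(t,None,fx=4,fy=4);o=np.zeros((384+t.shape[0],512,3),np.uint8);o[:384]=w;o[384:,:t.shape[1]]=t;save("w2t",o[:600])
E
```

```text
8.2 [ 0.60947076 -0.12864553  0.16432126] [ 3.14157571e+00 -1.10300054e-05 -3.08778642e+00] [-2.08029712e-01  2.47546147e-01  1.96010745e-01  1.51927596e+00
  1.35092002e-05 -2.61835949e-01]
[[254.59475364 191.01986807]
 [254.74485659 215.42515354]
 [253.6175657   36.93544026]
 [254.83774672 247.49958473]
 [254.64403122 180.98622105]]
```

View pics/w2t.png

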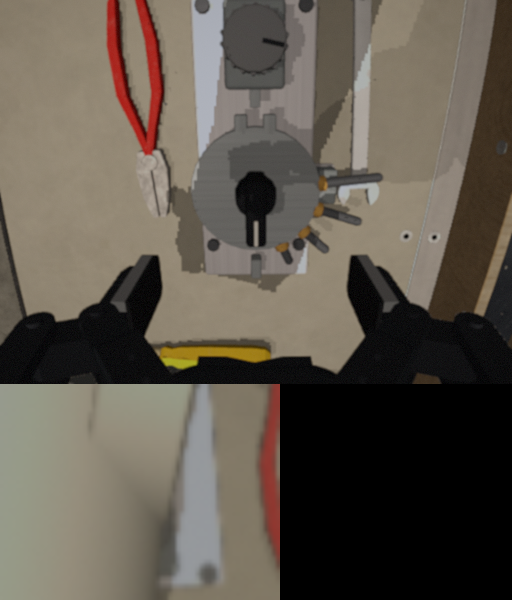

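The cap's mark has turned from about +4° to about 82°, so the cap is at its stop and fully free. The bar lies along image down between about (256,200) and (256,246), nearly on the centre line. Before gripping it I'll measure it by mask.

```bash
python3 - <<'E'
from h import *
im=cv2.imread("pics/w2.png");g=cv2.cvtColor(im,cv2.COLOR_BGR2GRAY)
s=state();c=cam("wrist",s)
print(g[235,236:276])
k=np.zeros_like(g);k[165:255,232:280]=1
m=((g<45)*k).astype(np.uint8);p=np.argwhere(m);print(p.min(0),p.max(0))
for r in range(216,248,4):
    q=np.where(m[r])[0];print(r,q.min(),q.max(),end="; ")
# disc circle in image
print(cast(c,[(256,192)],.04),cast(c,[(256,246)],.092))
E
```

```text
[ 97  99  97  99  98  99  97  99  96  82  46  16  12  18  13  17  19  59
 108 140 144 122  74  24  14  17  14  14  12  38  71  95 100 100 100 100
  99  99 101 100]
[171 236] [246 275]
216 246 265; 220 246 265; 224 246 265; 228 246 265; 232 247 265; 236 247 265; 240 247 265; 244 248 264; [[ 0.60975925 -0.12737119  0.04      ]] [[ 0.63084133 -0.12648907  0.092     ]]
```

{"name": "arm_command", "arguments": {"deltas": [[85,0,1,20,0],[85,0,1,45,0],[85,0,1,65,0],[85,0,1,80,0],[70,0,1,85,0],[50,0,1,85,0],[30,0,1,85,0],[5,0,1,85,0],[5,0,1,85,0],[5,0,1,85,0]], "squeeze": 90}}

```text
time: 9.3
ee_pos: [0.6099, -0.1278, 0.0805]
eef_rot: [-3.141, 0.002, -3.083]
wrist_force: [-0.5, 0.3, 5.4]
grip_width: 0.147
grip_force: 88.2
```

{"name": "arm_command", "arguments": {"deltas": [[5,0,0,0,0],[5,0,0,0,0],[5,0,0,0,0],[5,0,0,0,0],[5,0,0,0,0],[5,0,0,0,0],[5,0,0,0,0],[5,0,0,0,0],[5,0,0,0,0],[5,0,0,0,0]]}}

```text
time: 10.3
ee_pos: [0.6099, -0.1278, 0.0804]
eef_rot: [-3.141, 0.002, -3.083]
wrist_force: [-1.0, 0.5, 5.3]
grip_width: 0.146
grip_force: 88.3
```

```bash
python3 -c "
from h import *
s=state();print(s['wrist_force'],s['moment'],s['ee_pos'],s['eef_rot'])"
```

```text
[-0.98737987  0.48838937  5.25156065] [-0.04846284  0.17417624  0.12767293] [ 0.6098654  -0.12779568  0.08043495] [-3.14107023e+00  1.61232238e-03 -3.08300918e+00]
```

{"name": "arm_command", "arguments": {"deltas": [[5,0,0,0,2],[5,0,0,0,5],[5,0,0,0,8],[5,0,0,0,11],[5,0,0,0,14],[5,0,0,0,17],[5,0,0,0,20],[5,0,0,0,22],[5,0,0,0,24],[5,0,0,0,24]]}}

```text
time: 11.3
ee_pos: [0.6099, -0.1277, 0.0805]
eef_rot: [3.141, 0.002, 2.78]
wrist_force: [-1.3, 0.2, 5.9]
grip_width: 0.146
grip_force: 88.6
```

```bash
python3 -c "
from h import *
s=state();print(s['wrist_force'],s['moment'],s['ee_pos'],s['eef_rot'])"
```

```text
[-1.30386175  0.16628919  5.8738167 ] [0.01150179 0.1758322  0.1674258 ] [ 0.60988732 -0.12774919  0.08045881] [3.14131045e+00 1.71599498e-03 2.78022101e+00]
```

{"name": "arm_command", "arguments": {"deltas": [[5,0,0,0,2],[5,0,0,0,5],[5,0,0,0,8],[5,0,0,0,11],[5,0,0,0,14],[5,0,0,0,17],[5,0,0,0,20],[5,0,0,0,22],[5,0,0,0,24],[5,0,0,0,24]]}}

```text
time: 12.3
ee_pos: [0.6099, -0.1277, 0.0805]
eef_rot: [3.141, 0.001, 2.361]
wrist_force: [-0.5, 0.7, 5.7]
grip_width: 0.146
grip_force: 88.5
```

{"name": "arm_command", "arguments": {"deltas": [[5,0,0,0,2],[5,0,0,0,5],[5,0,0,0,8],[5,0,0,0,11],[5,0,0,0,14],[5,0,0,0,17],[5,0,0,0,19],[5,0,0,0,21],[5,0,0,0,22],[5,0,0,0,23]]}}

```text
time: 13.3
ee_pos: [0.61, -0.1277, 0.0805]
eef_rot: [3.14, 0.001, 1.96]
wrist_force: [-0.2, 1.1, 5.1]
grip_width: 0.15
grip_force: 88.5
```

```bash
python3 - <<'E'
from h import *
s=state();print(s['wrist_force'],s['moment'],s['ee_pos'],s['eef_rot'],np.degrees((-3.083-s['eef_rot'][2])%(2*np.pi)))
w=capture("wrist");t=capture("scene")[160:280,140:330];t=cv2.resize(t,None,fx=3.2,fy=3.2,interpolation=2)
save("w3",w);save("s3",t)
c=cam("wrist",s);y=np.radians(3.3);A=np.array([.6098,-.1277]);d=np.array([np.cos(y),np.sin(y)])
print(proj(c,[[*(A+.094*d),.035],[*(A+.08*d),.024]]))
E
```

```text
[-0.21249526  1.08080628  5.0803971 ] [0.0379118  0.19710742 0.19951666] [ 0.60999572 -0.12765756  0.08047627] [3.13990235e+00 9.73400636e-04 1.96047065e+00] 71.03041767450802
[[399.06315092 278.06801947]
 [373.03697559 262.89315152]]
```

View pics/w3.png

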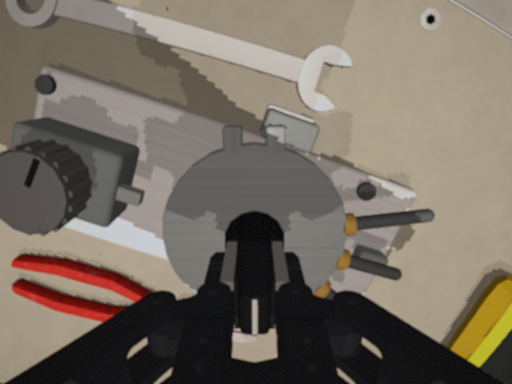

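View pics/s3.png

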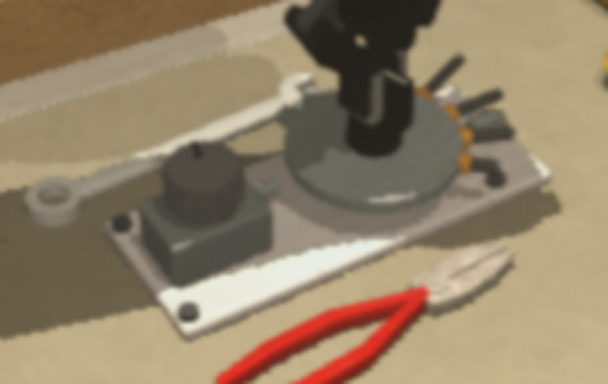

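The third rod, ending near (397,272), lies over the nib near (378,262), and the tool has turned 71°. The cap's mark is still at the free position. I'll add the last degree and check the rod angles.

{"name": "arm_command", "arguments": {"deltas": [[5,0,0,0,0.5],[5,0,0,0,1],[5,0,0,0,1],[5,0,0,0,1],[5,0,0,0,1],[5,0,0,0,1],[5,0,0,0,1],[5,0,0,0,1],[5,0,0,0,1],[5,0,0,0,1]]}}

```text
time: 14.4
ee_pos: [0.61, -0.1276, 0.0804]
eef_rot: [3.14, 0.001, 1.944]
wrist_force: [-0.1, 0.4, 6.3]
grip_width: 0.146
grip_force: 88.6
```

```bash
python3 - <<'E'
from h import *
s=state();print(s['moment'],s['ee_pos'],s['grip_width'],np.degrees((-3.083-s['eef_rot'][2])%(2*np.pi)))
w=capture("wrist");save("w4",w);c=cam("wrist",s)
v=cv2.resize(w[170:310,300:450],None,fx=4,fy=4,interpolation=2);save("w4c",v)
A=np.array([.6099,-.1277])
g=cv2.cvtColor(w,cv2.COLOR_RGB2GRAY)
# rod 4: dark pixels right of its orange collar; axis line by fit
k=np.zeros_like(g);k[200:240,362:440]=1;p=np.argwhere((g<75)&(k>0))[:,::-1].astype(np.float32);print(len(p))
W=cast(c,p,.035)[:,:2];vx,vy,x0,y0=cv2.fitLine(W.astype(np.float32),1,0,.01,.01).ravel();print("rod4 dir",np.degrees(np.arctan(vy/vx)),"dist from axis mm",1e3*((A[0]-x0)*vy-(A[1]-y0)*vx),W.mean(0), np.degrees(np.arctan2(*(W.mean(0)-A)[::-1])))
# nib/bolt directions of the base
print("plate edge left", cast(c,[(50,68),(413,190)],.010))
E
```

```text
[0.09746877 0.16823567 0.23196779] [ 0.60999556 -0.12763299  0.08044821] 0.14636989919907098 71.98612728424503
751
rod4 dir 26.900146 dist from axis mm 0.9550485895622531 [ 0.68008621 -0.09092187] 27.654894654303607
plate edge left [[ 0.46537304 -0.08441954  0.01      ]
 [ 0.69776    -0.07396577  0.01      ]]
```

View pics/w4c.png

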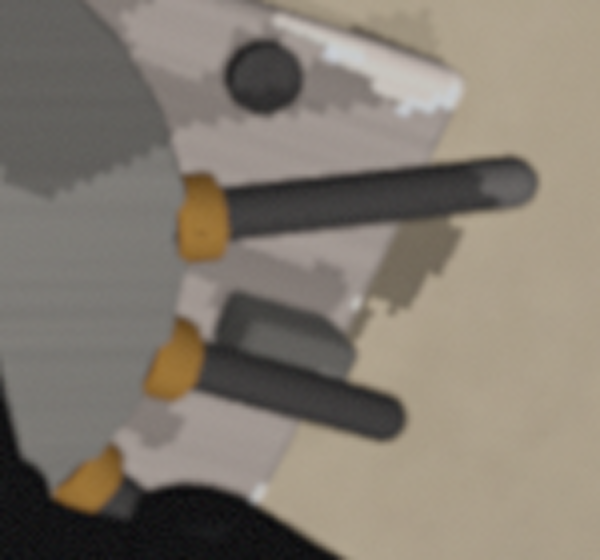

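The fitted fourth rod lies at about 27°, which puts the third rod at 3.0–3.6°. The base points along about 3.3°, so the third rod faces the nib. The turret has turned 72° and the grip is firm, so I'm handing in.

```bash
python3 -c "
from workcell import *
print(close_job())"
```

```text
the job is handed in; nothing more can be done
None
```

The lock cap is turned anticlockwise to its stop, and the index knob is turned 72° clockwise and still gripped at the third stop; the spanner and pliers were not touched, and the job is handed in.

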